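# Put the mixed-up watches back on their own trays

### The arm

A 7-joint arm with a two-finger parallel gripper is mounted at the origin on the work surface. World frame = base frame: x ahead of the robot, y to its left, z up, the work surface at z = 0. Lengths are in mm, angles in rad, forces in N, time in s.
With the tool pointing down it reaches from about 400 to 875 mm from the base axis. Payload 4.4 kg.
Tool frame: the origin (TCP) lies at the very end of the fingers, on their centre line; the grasp point (between the pads) lies 19 mm behind it; z points along the fingers, x is the direction in which the jaws open and shut, and the axes are right-handed (so a half turn about z gives the same grasp; the last joint's range is limited). The gripper opens to 85 mm and grips with 20 to 120 N. Pads are 22 mm wide; open, the fingers measure 114 mm over their backs; the gripper's body (76 mm by 85 mm) begins 54 mm behind the grasp point. The pads swing forward as they close: fully open they stand 13 mm farther back than shut.
Start: joints at [-1.232, 0.628, 0.038, 1.517, -0.027, 0.996, -0.02], TCP at [255.97, 597.493, 202.413] pointing down, gripper open.
Joint ranges: [-3.06, 3.06], [-0.37, 2.12], [-1.25, 1.32], [0.18, 2.47], [-1.1, 4.24], [0.23, 1.98], [-2.94, 2.94]. Speed limits (rad/s): [2.57, 2.57, 3.14, 3.14, 3.14, 3.14, 3.14].

### API

Orientations are given as [roll, pitch, yaw] about the fixed x, y, z axes, in that order (R = Rz(yaw) Ry(pitch) Rx(roll)).
In Python, from cell import ctrl gives the robot as it stands.
- The arm moves only by the shell command python3 -m creep 'ROWS'. ROWS is text: rows parted by semicolons, each of 7 numbers parted by spaces: the shift along the tool's x, y, z in units of 40 mm (1.0 is 40 mm), then the turn, a rotation vector about the tool's x, y, z in degrees, then the closure, from 0 (fully open) to 1 (shut). In form: x y z rx ry rz grip; .... A call has 1 to 10 rows; each row is the pose to reach, as a shift and turn from the pose commanded when the call began, along the tool's axes at that moment; what a row does not reach only later rows make up. A row lasts 1/12 s, in which the tool goes at most 41.7 mm and 7.16 degrees, less where a joint would pass 70% of its speed; a pose out of reach is approached as far as the arm can. A call with a gripper value outside its range is refused whole. The fingers move at their own pace and stop on an object; the grip force is fixed at half the most. Time passes only in rows, so rows that repeat a pose let the fingers close. It gives the time, the measured TCP pose, the force and the opening at its end, in the units of the state.
- ctrl.read_state(): the state, without advancing time (a new reading comes with each control period).
- ctrl.get_image(name): name is "side" or "top" or "wrist"; returns a dict with "img" (420x560x3 uint8, red, green, blue), "vfov" (degrees; the focal length in pixels is half the picture's height over the tangent of half this angle, whatever the lens; pixels are square), "cx", "cy" (the principal point, pixels), "T" (4x4, takes a point from camera to world coordinates); the wrist camera has in their place "tool_from_camera" (4x4, takes a point from camera to tool coordinates, whose origin is the TCP and whose axes are the tool frame's). Camera axes: x right, y up, looking along -z (the intrinsics and any distortion apply to the point x, -y, -z); pixel columns grow to the right and rows downward; lengths in mm; the calibration is good to about 2 mm. The wrist camera is an equidistant fisheye: a pixel r from the principal point sees the ray r / f radians off the axis. A picture is of the moment at which its call begins: read the wrist's pose just before it. There is no depth.
- ctrl.finish_job(): hands the job in, once; it reports no verdict.
Trained networks look in the newest picture that a camera, given by its name, has taken for a name from the list of things; names that differ only in an ending like _2 or _b are one class to them, and where a whole thing is asked for, a point or a joint stands for the part that bears it (a point fixed in the world has none). Each returns a list of dicts, best first, with "score" (0 to 1); they miss things now and then, are a little off and sometimes report something else, mostly with a low value. They report only what shows in the picture. A call takes as long as a camera call. They do not tell look-alikes from the thing itself.
- ctrl.boxes_of(camera, thing): "rect" ([left, top, right, bottom] in pixels, round what is visible of it).
- ctrl.cut_out(camera, thing): "pixels" (420x560 bool, what is visible of it) and "rect" ([left, top, right, bottom] in pixels, round what is visible of it).
The state is a dict: "clock": time; "qpos": joint angles; "qd": joint speeds; "tau": joint torques, N m; "eef_pos": TCP position; "tool_rot": TCP orientation; "force": force on the tool from outside, world axes, zero at the start; "torque": the same for the moment, N m; "width": finger opening in mm.
Only numpy, scipy, OpenCV 4.12 (cv2) and the standard library are available. Lean on these libraries where they do the work, as an engineer would, in place of code of your own. Each camera call takes 0.05 s, during which the arm holds its last target.

### The job

On the watchmaker's bench three or four of the watches stand on the wrong trays: move them so that every watch stands wholly on the pad of its own dial's colour. Make room by first parking one watch in the plain tray and letting go of it there; at the end the plain tray is empty again. Keep the watches upright and always set them down, never let them drop, and do not shift the loupe.

Things in the scene. Friction and masses are not known exactly. Their poses are not given: they have to be found in the camera images.
- watch_white_mid (a point): Watch with a white dial, facing up, fixed in a round grey casing holder: together an upright cylinder 48 mm across (the holder, from the bottom to 38 mm up; the steel case above it is 43 mm across) and 50 mm tall, about 0.15 kg, loose. This point is its centre, 25 mm above its underside; z is up along its axis. It may be gripped across the holder from any direction.
- watch_black_mid (a point): Watch with a black dial, facing up, fixed in a round grey casing holder: together an upright cylinder 48 mm across (the holder, from the bottom to 38 mm up; the steel case above it is 43 mm across) and 50 mm tall, about 0.15 kg, loose. This point is its centre, 25 mm above its underside; z is up along its axis. It may be gripped across the holder from any direction.
- watch_blue_mid (a point): Watch with a blue dial, facing up, fixed in a round grey casing holder: together an upright cylinder 48 mm across (the holder, from the bottom to 38 mm up; the steel case above it is 43 mm across) and 50 mm tall, about 0.15 kg, loose. This point is its centre, 25 mm above its underside; z is up along its axis. It may be gripped across the holder from any direction.
- watch_red_mid (a point): Watch with a red dial, facing up, fixed in a round grey casing holder: together an upright cylinder 48 mm across (the holder, from the bottom to 38 mm up; the steel case above it is 43 mm across) and 50 mm tall, about 0.15 kg, loose. This point is its centre, 25 mm above its underside; z is up along its axis. It may be gripped across the holder from any direction.
- tray_white_mid (a point): The tray of the white watch: fixed square turquoise tray, 94 mm by 94 mm, with a round white pad 76 mm across in its middle and two of its rims white. The rims stand 3 mm above the tray's floor and 7 mm above the bench. This point is the centre of the pad, on the tray's floor, 4 mm above the bench; z is up.
- tray_black_mid (a point): The tray of the black watch: fixed square turquoise tray, 94 mm by 94 mm, with a round black pad 76 mm across in its middle and two of its rims black. The rims stand 3 mm above the tray's floor and 7 mm above the bench. This point is the centre of the pad, on the tray's floor, 4 mm above the bench; z is up.
- tray_blue_mid (a point): The tray of the blue watch: fixed square turquoise tray, 94 mm by 94 mm, with a round blue pad 76 mm across in its middle and two of its rims blue. The rims stand 3 mm above the tray's floor and 7 mm above the bench. This point is the centre of the pad, on the tray's floor, 4 mm above the bench; z is up.
- tray_red_mid (a point): The tray of the red watch: fixed square turquoise tray, 94 mm by 94 mm, with a round red pad 76 mm across in its middle and two of its rims red. The rims stand 3 mm above the tray's floor and 7 mm above the bench. This point is the centre of the pad, on the tray's floor, 4 mm above the bench; z is up.
- tray_spare_mid (a point): The plain tray: the same fixed tray, all turquoise, without a pad; empty at the start. This point is the centre of its floor, 4 mm above the bench; z is up.
- loupe_mid (a point): Black eye loupe standing on the bench, loose: a cone 38 mm across at the bottom, 24 mm at the top, 28 mm tall. This point is its centre, 14 mm above the bench. It is not part of the job. The other bench things (small dishes between the near trays, a screwdriver stand and a small vice outside the far ones) are lower than 80 mm, and none comes nearer than 70 mm to a tray's centre.
Things that resemble listed ones, but are neither listed nor needed, are in the scene too. Leave any green look-alike of the part that bears tray_black_mid alone.

How it is judged (in metres and radians):
On the way:
1. a watch is parked in the plain tray, upright and released (((horizontal distance between watch_white_mid and tray_spare_mid below 0.025 m and z of watch_white_mid in the frame of tray_spare_mid between 0.021 and 0.029 m and angle between watch_white_mid's own z axis and vertical below 0.12 rad and linear speed of watch_white below 0.03 m/s and contact force between watch_white and the fingers below 0.05 N) or (horizontal distance between watch_black_mid and tray_spare_mid below 0.025 m and z of watch_black_mid in the frame of tray_spare_mid between 0.021 and 0.029 m and angle between watch_black_mid's own z axis and vertical below 0.12 rad and linear speed of watch_black below 0.03 m/s and contact force between watch_black and the fingers below 0.05 N) or (horizontal distance between watch_blue_mid and tray_spare_mid below 0.025 m and z of watch_blue_mid in the frame of tray_spare_mid between 0.021 and 0.029 m and angle between watch_blue_mid's own z axis and vertical below 0.12 rad and linear speed of watch_blue below 0.03 m/s and contact force between watch_blue and the fingers below 0.05 N) or (horizontal distance between watch_red_mid and tray_spare_mid below 0.025 m and z of watch_red_mid in the frame of tray_spare_mid between 0.021 and 0.029 m and angle between watch_red_mid's own z axis and vertical below 0.12 rad and linear speed of watch_red below 0.03 m/s and contact force between watch_red and the fingers below 0.05 N))), for 0.2 s.
At the end, for the whole second after the job is handed in: Every watch stands upright (within 0.12 rad) and at rest, let go, on the tray with the pad of its dial's colour, its centre within 15 mm of the pad's centre, standing on the tray's floor (horizontal distance between watch_white_mid and tray_white_mid below 0.015 m and z of watch_white_mid in the frame of tray_white_mid between 0.021 and 0.029 m and angle between each of watch_white_mid, watch_black_mid, watch_blue_mid, watch_red_mid's own z axis and vertical below 0.12 rad and linear speed of each of watch_white, watch_black, watch_blue, watch_red below 0.03 m/s and horizontal distance between watch_black_mid and tray_black_mid below 0.015 m and z of watch_black_mid in the frame of tray_black_mid between 0.021 and 0.029 m and horizontal distance between watch_blue_mid and tray_blue_mid below 0.015 m and z of watch_blue_mid in the frame of tray_blue_mid between 0.021 and 0.029 m and horizontal distance between watch_red_mid and tray_red_mid below 0.015 m and z of watch_red_mid in the frame of tray_red_mid between 0.021 and 0.029 m); the robot touches nothing.
It fails at once if a watch is tipped by more than 0.6 rad (angle between any of watch_white_mid, watch_black_mid, watch_blue_mid, watch_red_mid's own z axis and vertical above 0.6 rad).
It fails at once if a watch is dropped (falls faster than 0.5 m/s with no finger on it) ((linear speed of watch_white above 0.5 m/s and contact force between watch_white and the fingers below 0.02 N) or (linear speed of watch_black above 0.5 m/s and contact force between watch_black and the fingers below 0.02 N) or (linear speed of watch_blue above 0.5 m/s and contact force between watch_blue and the fingers below 0.02 N) or (linear speed of watch_red above 0.5 m/s and contact force between watch_red and the fingers below 0.02 N)).
It fails at once if the loupe is shifted by more than 20 mm (distance of loupe_mid from where it was at the start of the episode above 0.02 m).
It also fails if it takes over 128 s, if anything falls off the work surface, if the arm or the gripper's body presses on something with over 40 N, if the wrist force passes 120 N, or if a joint passes its speed limit or range.

## Working session

There is one attempt and no reset: what is moved stays moved. The work goes in short steps, Python scripts to look and compute and a shell command to move; the robot and the scene stay as the last step left them, time stands still between calls to the robot, and variables do not carry over. Pictures are saved under pics/ and viewed, and the job is handed in when it is done.

```bash
ls; mkdir -p pics; python3 - <<'E'
from cell import ctrl
import cv2
s=ctrl.read_state(); print({k:(v if isinstance(v,(int,float)) else [round(float(x),3) for x in v]) for k,v in s.items()})
for n in ["top","side","wrist"]:
    im=ctrl.get_image(n); cv2.imwrite(f"pics/{n}0.png",im["img"][:,:,::-1]); print(n,{k:v for k,v in im.items() if k!="img"})
E
```

```text
pics
{'clock': 0.0, 'qpos': [-1.232, 0.629, 0.038, 1.518, -0.027, 0.996, -0.02], 'qd': [0.0, -0.001, 0.001, -0.001, -0.0, -0.0, -0.001], 'tau': [0.001, -56.341, 1.226, -19.344, 0.011, 0.011, -0.0], 'eef_pos': [255.684, 596.842, 201.476], 'tool_rot': [3.142, 0.002, 1.166], 'force': [-0.008, -0.646, 0.247], 'torque': [-0.031, -0.022, 0.017], 'width': 85.50729765070918}
top {'vfov': 53.99328277313473, 'cx': 283.1722347948878, 'cy': 211.38750367822726, 'T': array([[-1.41943669e-01,  9.62724378e-01, -2.30247186e-01,
         2.55184380e+02],
       [-9.89864072e-01, -1.39128679e-01,  2.85013997e-02,
        -1.66651356e+00],
       [-4.59499452e-03,  2.31959010e-01,  9.72714708e-01,
         9.41916126e+02],
       [ 0.00000000e+00,  0.00000000e+00,  0.00000000e+00,
         1.00000000e+00]])}
side {'vfov': 42.88364668858288, 'cx': 282.8545367493096, 'cy': 207.93566886147173, 'T': array([[ 8.87387995e-01,  3.54421170e-01, -2.94835853e-01,
         1.59579178e+02],
       [-4.60965831e-01,  6.92216095e-01, -5.55290357e-01,
        -6.39646390e+02],
       [ 7.28346487e-03,  6.28667250e-01,  7.77640302e-01,
         9.08107191e+02],
       [ 0.00000000e+00,  0.00000000e+00,  0.00000000e+00,
         1.00000000e+00]])}
wrist {'vfov': 65.70646984690485, 'cx': 278.22822659636216, 'cy': 208.74515151539242, 'tool_from_camera': array([[ 9.99998987e-01, -8.02216274e-04, -1.17609334e-03,
        -5.72810798e-01],
       [-1.11563251e-03, -9.54771363e-01, -2.97338864e-01,
        -7.56513041e+01],
       [-8.84370170e-04,  2.97339874e-01, -9.54771290e-01,
        -1.70564780e+02],
       [ 0.00000000e+00,  0.00000000e+00,  0.00000000e+00,
         1.00000000e+00]])}
```

View pics/top0.png

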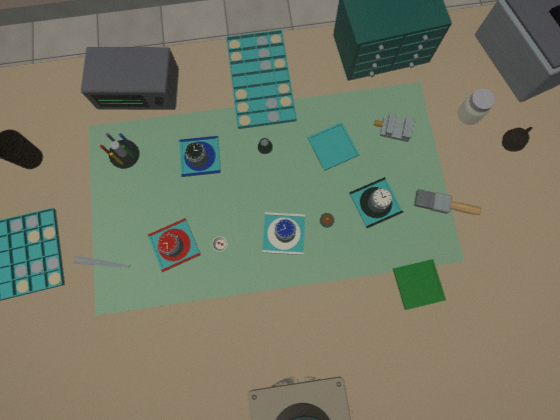

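View pics/side0.png

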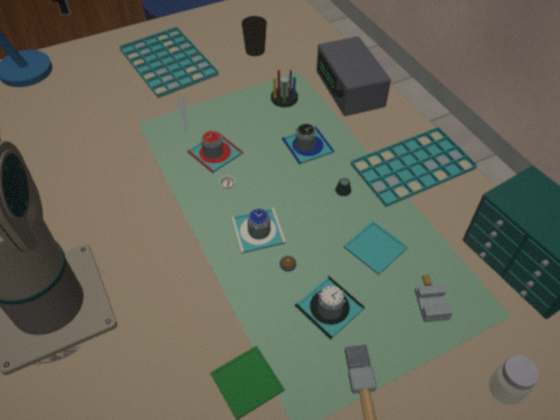

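View pics/wrist0.png

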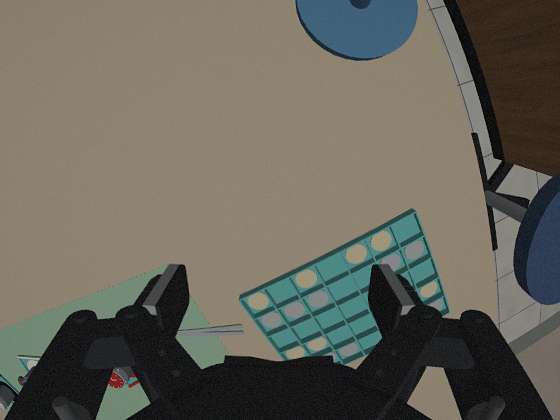

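```bash
cat > h.py <<'E'
from cell import ctrl
import numpy as np, cv2
from scipy.spatial.transform import Rotation as R
def rays(im,px):
    f=im["img"].shape[0]/2/np.tan(np.radians(im["vfov"])/2)
    px=np.asarray(px,float).reshape(-1,2)
    return np.c_[(px[:,0]-im["cx"])/f,-(px[:,1]-im["cy"])/f,-np.ones(len(px))]
def onplane(im,px,z,T=None):
    T=im["T"] if T is None else T
    d=rays(im,px)@T[:3,:3].T; o=T[:3,3]
    return o+d*((z-o[2])/d[:,2])[:,None]
def proj(im,P):
    T=im["T"]; p=(np.asarray(P)-T[:3,3])@T[:3,:3]
    f=im["img"].shape[0]/2/np.tan(np.radians(im["vfov"])/2)
    return np.c_[im["cx"]+f*p[:,0]/-p[:,2],im["cy"]-f*p[:,1]/-p[:,2]]
E
python3 - <<'E'
from h import *
for cam in ["top","side"]:
    im=ctrl.get_image(cam)
    for c in ["white","black","blue","red"]:
        for k,d in enumerate(ctrl.cut_out(cam,f"watch_{c}_mid")[:2]):
            ys,xs=np.nonzero(d["pixels"]); print(cam,"watch",c,round(d["score"],2),np.round(d["rect"]),len(xs),onplane(im,[[xs.mean(),ys.mean()]],29+8)[0].round(0))
    for c in ["white","black","blue","red","spare"]:
        for d in ctrl.cut_out(cam,f"tray_{c}_mid")[:3]:
            ys,xs=np.nonzero(d["pixels"]); P=onplane(im,np.c_[xs,ys],6)[:,:2].astype(np.float32)
            print(cam,"tray",c,round(d["score"],2),np.round(d["rect"]),[np.round(v,1) for v in cv2.minAreaRect(P)])
    for d in ctrl.cut_out(cam,"loupe_mid")[:2]:
        ys,xs=np.nonzero(d["pixels"]); print(cam,"loupe",round(d["score"],2),np.round(d["rect"]),onplane(im,[[xs.mean(),ys.mean()]],14)[0].round(0))
    a=im["img"][120:280,140:440] if cam=="top" else im["img"][100:360,160:460]
    a=np.ascontiguousarray(a[:,:,::-1]); cv2.imwrite(f"pics/{cam}1.png",cv2.resize(a,None,fx=2.3,fy=2.3,interpolation=2))
E
```

```text
top watch white 0.82 [367. 187. 394. 213.] 491 [ 463. -250.   37.]
top watch black 0.62 [181. 133. 221. 180.] 1045 [626. 143.  37.]
top watch blue 0.84 [276. 217. 295. 242.] 392 [426. -26.  37.]
top watch blue 0.72 [158. 234. 181. 259.] 433 [430. 231.  37.]
top watch red 0.93 [158. 232. 186. 260.] 476 [429. 229.  37.]
top tray white 0.86 [265. 213. 308. 253.] [array([425.7, -23.6]), array([95.2, 94.9]), np.float64(79.1)]
top tray black 0.75 [393. 260. 444. 307.] [array([ 268.3, -306.9]), array([94. , 96.3]), np.float64(5.3)]
top tray black 0.62 [350. 176. 404. 228.] [array([ 468.4, -247.4]), array([95.7, 97.3]), np.float64(15.0)]
top tray blue 0.69 [180. 137. 220. 177.] [array([641.2, 150.8]), array([98.8, 98.8]), np.float64(87.7)]
top tray spare 0.89 [310. 120. 358. 171.] [array([ 621.5, -172.1]), array([95.4, 95.3]), np.float64(17.0)]
top loupe 0.47 [259. 136. 274. 156.] [642.  -8.  14.]
top loupe 0.23 [365. 189. 394. 214.] [ 469. -255.   14.]
side watch white 0.64 [314. 283. 345. 322.] 764 [ 465. -253.   37.]
side watch black 0.92 [292. 123. 317. 152.] 496 [635. 151.  37.]
side watch blue 0.67 [249. 205. 269. 237.] 603 [426. -31.  37.]
side watch red 0.83 [200. 131. 224. 157.] 520 [430. 227.  37.]
side tray white 0.73 [231. 212. 284. 250.] [array([427.2, -21.4]), array([99.2, 94.8]), np.float64(79.2)]
side tray black 0.96 [213. 347. 286. 420.] [array([ 269.8, -305.7]), array([95.1, 97.7]), np.float64(4.4)]
side tray black 0.86 [293. 279. 364. 341.] [array([ 469. , -246.1]), array([97.7, 95.9]), np.float64(15.4)]
side tray blue 0.71 [281. 128. 335. 161.] [array([643.6, 153.3]), array([103. , 100.8]), np.float64(87.3)]
side tray red 0.72 [188. 137. 241. 173.] [array([436.6, 231.8]), array([100.2, 103.5]), np.float64(14.3)]
side tray spare 0.7 [342. 219. 407. 273.] [array([ 624. , -170.2]), array([98.8, 95.9]), np.float64(16.9)]
side loupe 0.48 [334. 177. 349. 196.] [644.  -9.  14.]
```

View pics/top1.png

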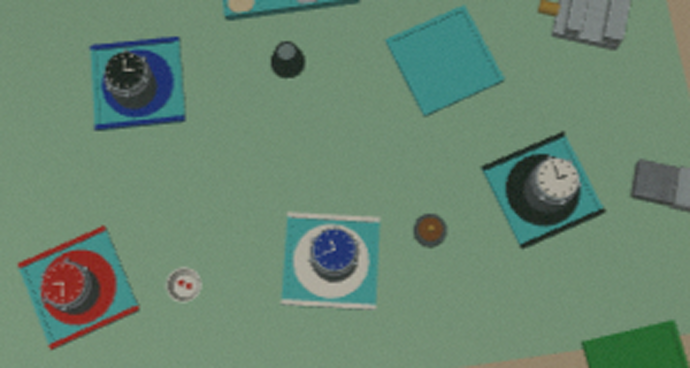

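View pics/side1.png

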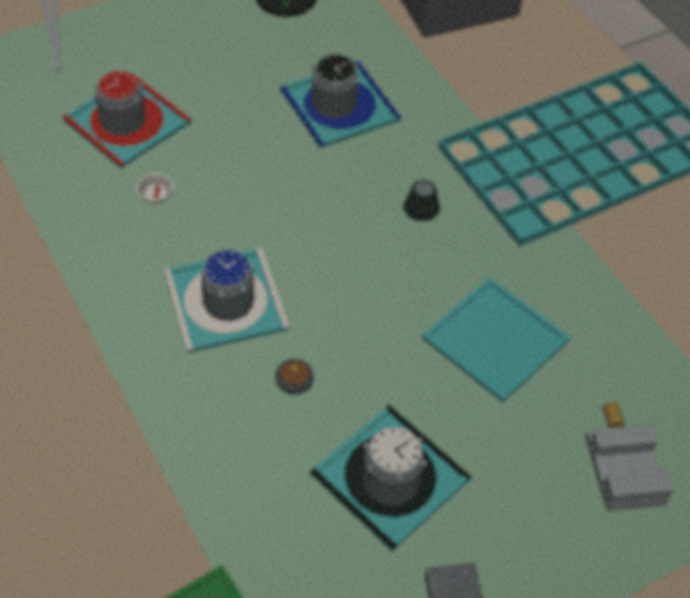

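```bash
python3 - <<'E'
from h import *
crop={"top":(140,120),"side":(160,100)}
D={"top":{"black":(126,72),"red":(65,284),"blue":(334,249),"white":(556,179)},
"side":{"black":(335,68),"red":(118,84),"blue":(228,267),"white":(394,450)}}
C={"top":{"red":[(19,265),(105,228),(138,311),(52,348)],"blue":[(91,40),(178,38),(185,122),(96,129)],"white":[(287,213),(380,217),(376,308),(282,304)],"black":[(482,168),(564,133),(605,211),(522,247)],"spare":[(386,41),(464,8),(503,81),(425,115)]},
"side":{"red":[(65,118),(138,75),(190,122),(121,165)],"blue":[(281,88),(359,63),(400,118),(321,146)],"white":[(167,270),(261,249),(288,327),(190,350)],"black":[(311,471),(389,407),(470,478),(393,548)],"spare":[(423,338),(490,280),(569,339),(503,400)]}}
for cam in D:
    im=ctrl.get_image(cam); o=np.array(crop[cam])
    for c,p in D[cam].items(): print(cam,"dial",c,onplane(im,np.array(p)/2.3+o-.3,54)[0,:2].round(1))
    for c,p in C[cam].items():
        P=onplane(im,np.array(p)/2.3+o-.3,7)[:,:2]; print(cam,"tray",c,P.mean(0).round(1),np.linalg.norm(P-np.roll(P,1,0),axis=1).round(0))
E
```

```text
top dial black [635.6 153.7]
top dial red [430.8 230.7]
top dial blue [427.8 -26.2]
top dial white [ 465.5 -249.1]
top tray red [434.7 229.9] [91. 92. 92. 90.]
top tray blue [643.2 151. ] [100.  92.  94.  92.]
top tray white [426.3 -23.1] [93. 94. 93. 93.]
top tray black [ 467.8 -247.2] [90. 94. 91. 93.]
top tray spare [ 620.  -171.4] [91. 92. 91. 91.]
side dial black [638.9 155.7]
side dial red [434.1 233.9]
side dial blue [430.6 -25.7]
side dial white [ 467.1 -250.7]
side tray red [438.7 228.5] [91. 96. 91. 89.]
side tray blue [644.3 150.3] [93. 92. 92. 92.]
side tray white [428.7 -23.6] [93. 91. 93. 90.]
side tray black [ 469.9 -247.8] [93. 91. 92. 91.]
side tray spare [ 623.  -173.4] [91. 93. 92. 92.]
```

```bash
cat >> h.py <<'E'
def togo(x,y,z,yaw=0.):
    s=ctrl.read_state(); Rm=R.from_euler("xyz",s["tool_rot"]); Rt=R.from_euler("xyz",[np.pi,0,yaw])
    d=Rm.inv().apply(np.array([x,y,z])-s["eef_pos"])/40
    print("t",round(s["clock"],1),"pos",np.round(s["eef_pos"],1),"rot",np.round(s["tool_rot"],3),"w",round(s["width"],1),"F",np.round(s["force"],1)); print("shift",d.round(2),"turn",(Rm.inv()*Rt).as_rotvec(degrees=True).round(1))
E
python3 -c "
from h import *
togo(450,200,200)"
```

```text
t 1.4 pos [256.  597.5 202.4] rot [-3.142 -0.     1.166] w 85.4 F [ 0.5 -0.2  0.6]
shift [-7.22  8.37  0.06] turn [-0.  -0.  66.8]
```

```bash
python3 -m creep '-7.21 8.37 0 0 0 66.8 0;-7.21 8.37 0 0 0 66.8 0;-7.21 8.37 0 0 0 66.8 0;-7.21 8.37 0 0 0 66.8 0;-7.21 8.37 0 0 0 66.8 0;-7.21 8.37 0 0 0 66.8 0;-7.21 8.37 0 0 0 66.8 0;-7.21 8.37 0 0 0 66.8 0;-7.21 8.37 0 0 0 66.8 0;-7.21 8.37 0 0 0 66.8 0'; python3 -c "
from h import *
togo(466,-250,200)"
```

```text
clock: 2.18
eef_pos: [439.6, 221.6, 202.7]
tool_rot: [-3.141, -0.001, -0.005]
force: [0.6, 0.9, -0.1]
width: 85.8
t 2.2 pos [439.6 221.6 202.7] rot [-3.141e+00 -1.000e-03 -5.000e-03] w 85.8 F [ 0.6  0.9 -0.1]
shift [ 0.72 11.79  0.06] turn [-0.  -0.  -0.3]
```

```bash
python3 -m creep '-0.26 6.19 1 0 0 0 0;-0.26 6.19 1 0 0 0 0;-0.26 6.19 1 0 0 0 0;-0.26 6.19 1 0 0 0 0;-0.26 6.19 1 0 0 0 0;-0.26 6.19 1 0 0 0 0;-0.26 6.19 1 0 0 0 0;-0.26 6.19 1 0 0 0 0;-0.26 6.19 1 0 0 0 0;-0.26 6.19 1 0 0 0 0'; python3 - <<'E'
from h import *
togo(429,-26,11)
im=ctrl.get_image("wrist"); cv2.imwrite("pics/w1.png",im["img"][:,:,::-1])
E
```

```text
clock: 3.02
eef_pos: [429.1, -22.9, 162.5]
tool_rot: [-3.141, -0.0, 0.003]
force: [-0.7, 0.4, -0.2]
width: 85.3
t 3.0 pos [429.1 -22.9 162.5] rot [-3.141e+00 -0.000e+00  3.000e-03] w 85.3 F [-0.7  0.4 -0.2]
shift [-0.    0.08  3.79] turn [-0.  -0.   0.1]
```

View pics/w1.png

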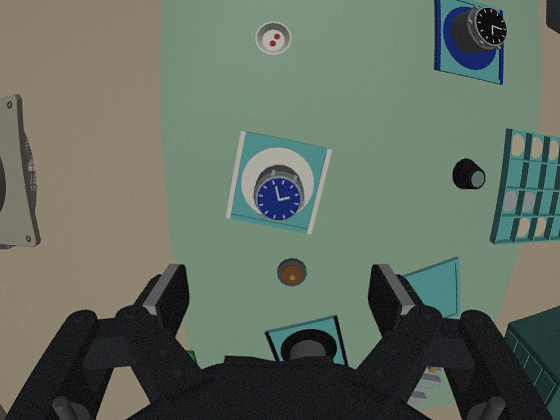

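```bash
cat >> h.py <<'E'
def wplane(im,px,z,s):
    f=im["img"].shape[0]/2/np.tan(np.radians(im["vfov"])/2)
    v=np.asarray(px,float).reshape(-1,2)-[im["cx"],im["cy"]]; r=np.linalg.norm(v,axis=1); th=r/f; k=np.sin(th)/np.maximum(r,1e-9)
    d=np.c_[v[:,0]*k,-v[:,1]*k,-np.cos(th)]
    T=np.eye(4);T[:3,:3]=R.from_euler("xyz",s["tool_rot"]).as_matrix();T[:3,3]=s["eef_pos"]; T=T@im["tool_from_camera"]
    d=d@T[:3,:3].T; return T[:3,3]+d*((z-T[2,3])/d[:,2])[:,None]
E
python3 - <<'E'
from h import *
s=ctrl.read_state(); im=ctrl.get_image("wrist")
print(wplane(im,[[279,198],[490,28]],54,s).round(1)); P=wplane(im,[[242,131],[331,149],[312,234],[227,217]],7,s); print(P.mean(0),P.round(0))
E
```

```text
[[430.  -23.9  54. ]
 [636.6 152.9  54. ]]
[429.11577021 -21.75704256   7.        ] [[393.  33.   7.]
 [483.  15.   7.]
 [466. -77.   7.]
 [375. -58.   7.]]
```

```bash
python3 -m creep '0 0.04 0.8 0 0 0 0;0 0.04 1.6 0 0 0 0;0 0.04 2.3 0 0 0 0;0 0.04 2.9 0 0 0 0;0 0.04 3.3 0 0 0 0;0 0.04 3.55 0 0 0 0;0 0.04 3.7 0 0 0 0;0 0.04 3.78 0 0 0 0;0 0.04 3.78 0 0 0 0;0 0.04 3.78 0 0 0 0'; python3 - <<'E'
from h import *
togo(429,-25,11)
im=ctrl.get_image("wrist"); cv2.imwrite("pics/w2.png",im["img"][:,:,::-1])
E
```

```text
clock: 3.95
eef_pos: [428.9, -24.8, 11.1]
tool_rot: [-3.142, 0.0, 0.002]
force: [-0.6, 0.0, 1.1]
width: 85.5
t 4.0 pos [428.9 -24.8  11.1] rot [-3.142e+00  0.000e+00  2.000e-03] w 85.5 F [-0.6  0.   1.1]
shift [0. 0. 0.] turn [-0.   0.   0.1]
```

View pics/w2.png

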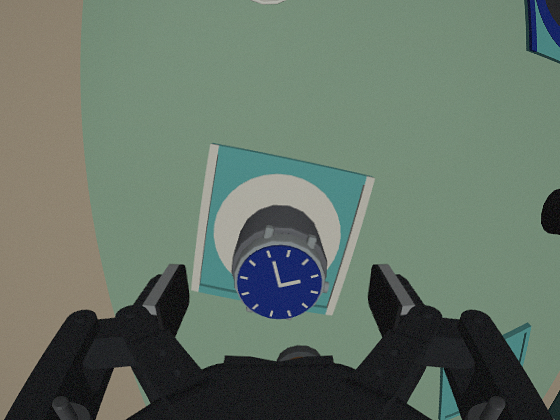

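```bash
python3 -m creep '0 0 0 0 0 0 0.3;0 0 0 0 0 0 0.4;0 0 0 0 0 0 1;0 0 0 0 0 0 1;0 0 0 0 0 0 1;0 0 0 0 0 0 1;0 0 0 0 0 0 1;0 0 0 0 0 0 1;0 0 0 0 0 0 1;0 0 0 0 0 0 1'; python3 - <<'E'
from h import *
togo(429,-25,11)
E
```

```text
clock: 4.83
eef_pos: [429.0, -26.0, 11.9]
tool_rot: [-3.141, -0.001, -0.0]
force: [-0.5, 1.0, 8.2]
width: 40.2
t 4.8 pos [429.  -26.   11.9] rot [-3.141e+00 -1.000e-03 -0.000e+00] w 40.2 F [-0.5  1.   8.2]
shift [-0.   -0.02  0.02] turn [-0.  -0.1 -0. ]
```

```bash
python3 - <<'E'
from h import *
im=ctrl.get_image("wrist"); cv2.imwrite("pics/w3.png",im["img"][:,:,::-1])
im=ctrl.get_image("side"); cv2.imwrite("pics/s3.png",cv2.resize(im["img"][130:280,180:360,::-1],None,fx=3.5,fy=3.5))
togo(429,-25,11)
E
```

```text
t 4.9 pos [429.  -26.   11.9] rot [-3.141e+00 -1.000e-03 -0.000e+00] w 40.4 F [-1.3  0.3  8.6]
shift [-0.   -0.02  0.02] turn [-0.  -0.1 -0. ]
```

View pics/w3.png

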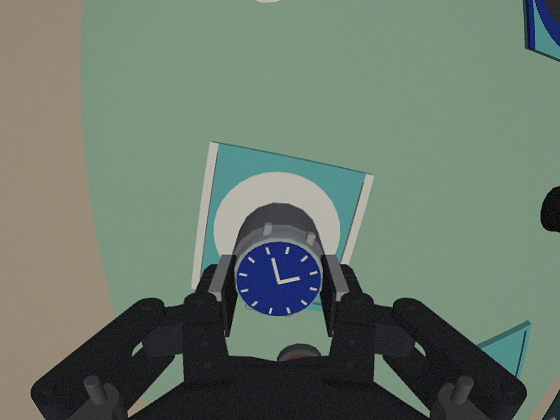

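View pics/s3.png

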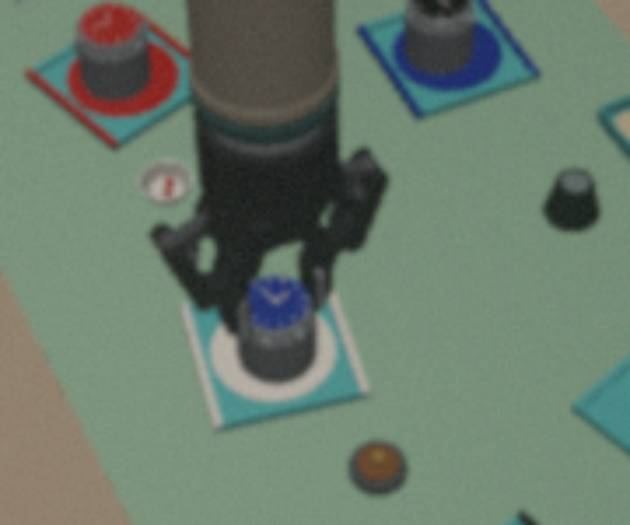

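```bash
cat >> h.py <<'E'
def wproj(im,P):
    p=np.c_[np.asarray(P,float).reshape(-1,3),np.ones(np.asarray(P).size//3)]@np.linalg.inv(im["tool_from_camera"]).T
    f=im["img"].shape[0]/2/np.tan(np.radians(im["vfov"])/2); q=np.hypot(p[:,0],p[:,1]); th=np.arctan2(q,-p[:,2])
    return np.c_[im["cx"]+f*th*p[:,0]/q, im["cy"]-f*th*p[:,1]/q]
E
python3 - <<'E'
from h import *
im=ctrl.get_image("wrist"); 
for y in (-11,0,11):
  for z in (0,-10,-19,-30): print(y,z,wproj(im,[[-22,y,z],[22,y,z]]).round(0).tolist())
s=ctrl.read_state(); print(wplane(im,[[278.5,280]],54,s))
E
```

```text
-11 0 [[239.0, 228.0], [317.0, 228.0]]
-11 -10 [[237.0, 235.0], [319.0, 235.0]]
-11 -19 [[235.0, 241.0], [321.0, 241.0]]
-11 -30 [[232.0, 250.0], [324.0, 250.0]]
0 0 [[240.0, 246.0], [316.0, 246.0]]
0 -10 [[238.0, 253.0], [318.0, 253.0]]
0 -19 [[236.0, 260.0], [320.0, 261.0]]
0 -30 [[233.0, 270.0], [323.0, 270.0]]
11 0 [[240.0, 263.0], [315.0, 263.0]]
11 -10 [[239.0, 271.0], [317.0, 271.0]]
11 -19 [[237.0, 279.0], [319.0, 279.0]]
11 -30 [[234.0, 289.0], [321.0, 289.0]]
[[429.21663354 -24.3030211   54.        ]]
```

```bash
python3 -m creep '0 0 -0.02 0 0 0 1;0 0 -0.08 0 0 0 1;0 0 -0.15 0 0 0 1;0 0 -0.25 0 0 0 1;0 0 -0.35 0 0 0 1;0 0 -0.35 0 0 0 1;0 0 -0.35 0 0 0 1'; python3 - <<'E'
from h import *
im=ctrl.get_image("wrist"); cv2.imwrite("pics/w4.png",im["img"][:,:,::-1])
im=ctrl.get_image("side"); cv2.imwrite("pics/s4.png",cv2.resize(im["img"][180:260,220:320,::-1],None,fx=6,fy=6,interpolation=2))
togo(429,-25,11)
E
```

```text
clock: 5.57
eef_pos: [428.9, -26.0, 25.5]
tool_rot: [3.141, -0.001, 0.0]
force: [-0.9, -0.8, -1.8]
width: 40.1
t 5.7 pos [428.7 -25.9  25.2] rot [ 3.142 -0.     0.   ] w 40.5 F [-1.3  0.8 -1.8]
shift [ 0.01 -0.02  0.36] turn [ 0. -0.  0.]
```

View pics/w4.png

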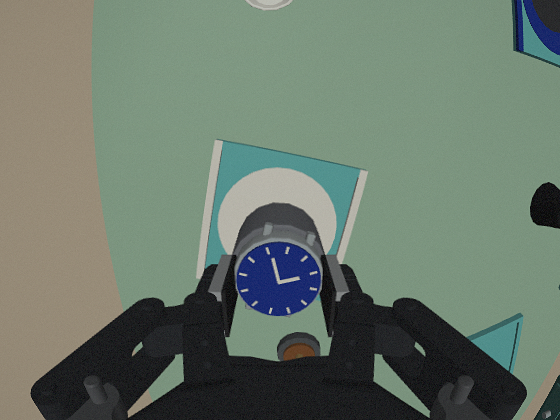

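View pics/s4.png

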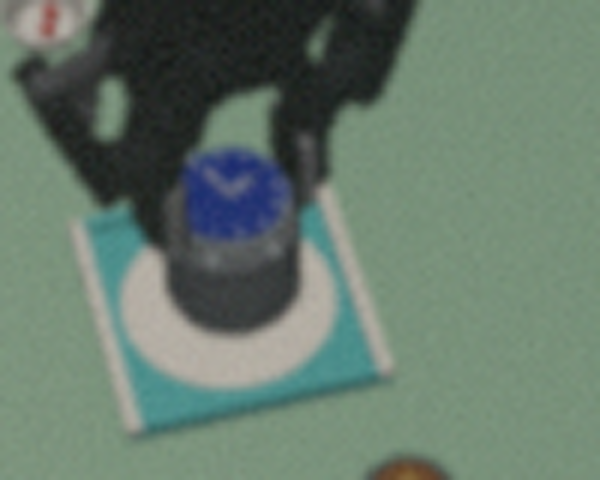

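```bash
python3 -m creep '0 0 -0.4 0 0 0 1;0 0 -0.9 0 0 0 1;0 0 -1.5 0 0 0 1;0.3 0.2 -2.1 0 0 0 1;0.8 0.6 -2.5 0 0 0 1;1.4 1.05 -2.7 0 0 0 1;2 1.5 -2.7 0 0 0 1;2.6 2 -2.7 0 0 0 1;3.2 2.45 -2.7 0 0 0 1;3.8 2.9 -2.7 0 0 0 1'; python3 - <<'E'
from h import *
togo(621.5,-173.5,40)
E
```

```text
clock: 6.5
eef_pos: [581.2, -142.7, 132.8]
tool_rot: [-3.141, 0.001, 0.0]
force: [0.2, -0.6, -2.3]
width: 40.1
t 6.5 pos [ 581.2 -142.7  132.8] rot [-3.141e+00  1.000e-03  0.000e+00] w 40.1 F [ 0.2 -0.6 -2.3]
shift [1.01 0.77 2.32] turn [-0.   0.1  0. ]
```

```bash
python3 -m creep '0.5 0.38 0 0 0 0 1;0.85 0.65 0.1 0 0 0 1;1.01 0.77 0.5 0 0 0 1;1.01 0.77 1 0 0 0 1;1.01 0.77 1.5 0 0 0 1;1.01 0.77 2 0 0 0 1;1.01 0.77 2.3 0 0 0 1;1.01 0.77 2.3 0 0 0 1'; python3 - <<'E'
from h import *
togo(621.5,-173.5,12.5)
s=ctrl.read_state();im=ctrl.get_image("wrist"); cv2.imwrite("pics/w5.png",im["img"][:,:,::-1])
E
```

```text
clock: 7.17
eef_pos: [618.5, -171.6, 37.9]
tool_rot: [-3.139, 0.006, -0.0]
force: [0.2, -0.1, -1.7]
width: 40.1
t 7.2 pos [ 618.5 -171.6   37.9] rot [-3.139  0.006 -0.   ] w 40.1 F [ 0.2 -0.1 -1.7]
shift [0.08 0.05 0.63] turn [-0.1  0.3 -0. ]
```

View pics/w5.png

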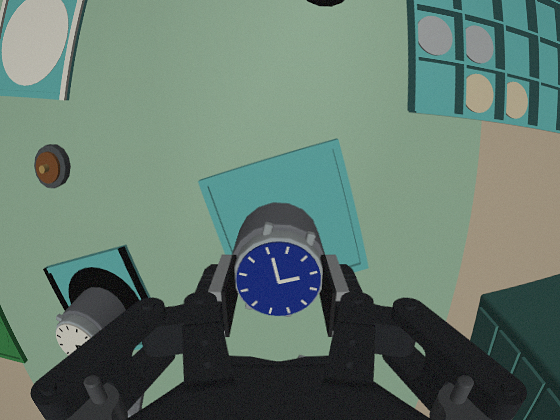

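```bash
python3 -m creep '0.06 0.04 0.15 0 0 0 1;0.08 0.05 0.3 0 0 0 1;0.08 0.05 0.42 0 0 0 1;0.08 0.05 0.5 0 0 0 1;0.08 0.05 0.55 0 0 0 1;0.08 0.05 0.58 0 0 0 1;0.08 0.05 0.58 0 0 0 1'; python3 - <<'E'
from h import *
togo(621.5,-173.5,12)
s=ctrl.read_state();im=ctrl.get_image("wrist"); cv2.imwrite("pics/w6.png",im["img"][:,:,::-1])
im=ctrl.get_image("side"); cv2.imwrite("pics/s6.png",cv2.resize(im["img"][190:290,320:440,::-1],None,fx=5,fy=5,interpolation=2))
E
```

```text
clock: 7.8
eef_pos: [624.2, -174.7, 17.9]
tool_rot: [-3.141, 0.0, 0.0]
force: [-0.6, -0.8, -0.9]
width: 40.7
t 7.8 pos [ 624.2 -174.7   17.9] rot [-3.141  0.     0.   ] w 40.7 F [-0.6 -0.8 -0.9]
shift [-0.07 -0.03  0.15] turn [-0.  0.  0.]
```

View pics/w6.png

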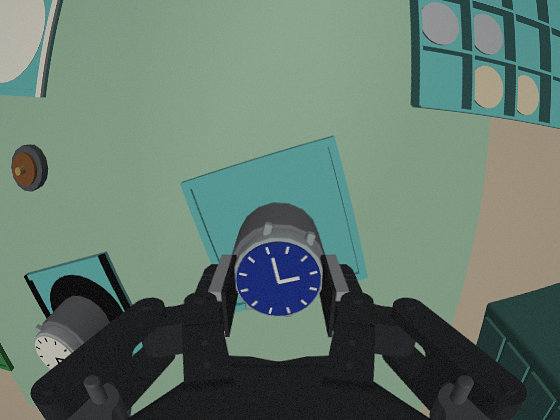

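View pics/s6.png

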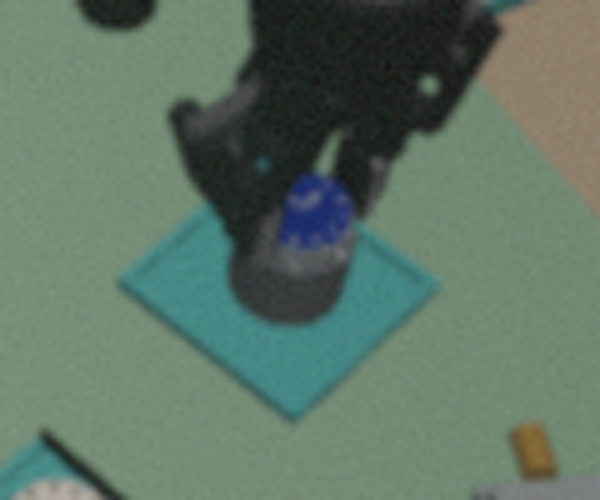

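```bash
python3 -m creep '0 0 0 0 0 0 1;-0.04 0 0 0 0 0 1;-0.04 0 0 0 0 0 1'; python3 - <<'E'
from h import *
s=ctrl.read_state();im=ctrl.get_image("wrist")
togo(621.5,-173.5,12)
P=wplane(im,[[181,182],[367,278]],7,s);print(P.mean(0),np.linalg.norm(P[0]-P[1]))
E
```

```text
clock: 8.15
eef_pos: [622.4, -174.8, 18.1]
tool_rot: [-3.142, 0.0, 0.0]
force: [-0.1, -0.2, -2.0]
width: 40.0
t 8.2 pos [ 622.5 -174.8   18.1] rot [-3.142  0.    -0.   ] w 40.1 F [-0.8  0.7 -1.5]
shift [-0.02 -0.03  0.15] turn [-0.  0. -0.]
[ 622.97803456 -171.42781453    7.        ] 131.92174340184684
```

```bash
python3 -m creep '0 -0.03 0.04 0 0 0 1;0 -0.05 0.08 0 0 0 1;0 -0.05 0.11 0 0 0 1;0 -0.05 0.14 0 0 0 1;0 -0.05 0.14 0 0 0 1'; python3 - <<'E'
from h import *
togo(621.5,-173.5,12)
E
```

```text
clock: 8.62
eef_pos: [622.6, -172.7, 12.2]
tool_rot: [-3.141, 0.0, 0.0]
force: [0.6, 0.3, -2.4]
width: 40.2
t 8.6 pos [ 622.6 -172.7   12.2] rot [-3.141  0.     0.   ] w 40.2 F [ 0.6  0.3 -2.4]
shift [-0.03  0.02  0.  ] turn [-0.  0.  0.]
```

Not touching yet; go down in small steps.

```bash
python3 -m creep '0 0 0.01 0 0 0 1;0 0 0.02 0 0 0 1;0 0 0.03 0 0 0 1;0 0 0.03 0 0 0 1'; python3 -m creep '0 0 0.02 0 0 0 1;0 0 0.02 0 0 0 1;0 0 0.02 0 0 0 1'
```

```text
clock: 8.95
eef_pos: [622.7, -172.8, 12.0]
tool_rot: [-3.141, -0.0, 0.0]
force: [-1.2, 0.9, 5.5]
width: 40.3
clock: 9.2
eef_pos: [622.7, -172.8, 12.0]
tool_rot: [-3.141, -0.001, 0.0]
force: [-2.9, 1.3, 10.6]
width: 40.4
```

```bash
python3 -m creep '0 0 -0.02 0 0 0 0.5;0 0 -0.02 0 0 0 0.3;0 0 -0.02 0 0 0 0.1;0 0 -0.02 0 0 0 0;0 0 -0.02 0 0 0 0;0 0 -0.02 0 0 0 0'; python3 - <<'E'
from h import *
togo(621.5,-173.5,130)
s=ctrl.read_state();im=ctrl.get_image("wrist"); cv2.imwrite("pics/w7.png",im["img"][:,:,::-1])
E
```

```text
clock: 9.7
eef_pos: [622.7, -172.8, 11.0]
tool_rot: [3.142, 0.0, 0.0]
force: [-0.2, 0.0, -0.4]
width: 85.2
t 9.7 pos [ 622.7 -172.8   11. ] rot [3.142 0.    0.   ] w 85.2 F [-0.2  0.  -0.4]
shift [-0.03  0.02 -2.97] turn [0. 0. 0.]
```

View pics/w7.png

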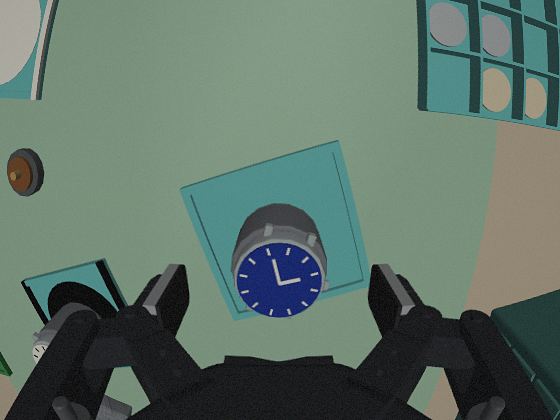

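```bash
python3 -m creep '0 0 0 0 0 0 0;0 0 -0.4 0 0 0 0;0 0 -1.1 0 0 0 0;0 0 -2 0 0 0 0;-0.5 0.2 -3 0 0 0 0;-1.3 0.6 -3 0 0 0 0;-2.2 1.1 -3 0 0 0 0;-3.1 1.5 -3 0 0 0 0;-3.9 1.93 -3 0 0 0 0;-3.9 1.93 -3 0 0 0 0'; python3 - <<'E'
from h import *
togo(466,-250,11)
s=ctrl.read_state();im=ctrl.get_image("wrist"); cv2.imwrite("pics/w8.png",im["img"][:,:,::-1])
E
```

```text
clock: 10.58
eef_pos: [458.8, -254.4, 132.0]
tool_rot: [3.14, 0.004, -0.01]
force: [-1.3, 0.3, 0.6]
width: 85.5
t 10.6 pos [ 458.8 -254.4  132. ] rot [ 3.14   0.004 -0.01 ] w 85.5 F [-1.3  0.3  0.6]
shift [ 0.19 -0.12  3.02] turn [ 0.1  0.2 -0.6]
```

View pics/w8.png

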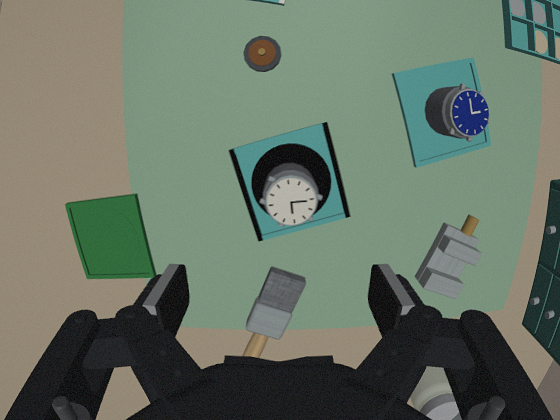

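```bash
python3 - <<'E'
from h import *
s=ctrl.read_state();im=ctrl.get_image("wrist");print(wplane(im,[[292,201],[470,112]],54,s).round(1),wplane(im,[[230,150],[327,123],[349,215],[261,240]],7,s).mean(0).round(1))
togo(466,-250,11)
E
```

```text
[[ 474.  -248.1   54. ]
 [ 626.2 -169.5   54. ]] [ 475.9 -244.4    7. ]
t 10.7 pos [ 465.6 -251.1  131.7] rot [ 3.142e+00 -1.000e-03 -4.000e-03] w 85.1 F [0.3 0.8 0.6]
shift [ 0.01 -0.03  3.02] turn [ 0.  -0.  -0.2]
```

```bash
python3 -m creep '0.02 0 0.6 0 0 0 0;0.02 0 1.2 0 0 0 0;0.02 0 1.8 0 0 0 0;0.02 0 2.3 0 0 0 0;0.02 0 2.65 0 0 0 0;0.02 0 2.9 0 0 0 0;0.02 0 3.02 0 0 0 0;0.02 0 3.02 0 0 0 0;0.02 0 3.02 0 0 0 0'; python3 - <<'E'
from h import *
s=ctrl.read_state();im=ctrl.get_image("wrist"); cv2.imwrite("pics/w9.png",im["img"][:,:,::-1])
togo(466,-250,11)
E
```

```text
clock: 11.43
eef_pos: [468.2, -250.0, 10.7]
tool_rot: [3.141, -0.001, 0.001]
force: [0.2, 0.7, 0.7]
width: 85.4
t 11.5 pos [ 468.3 -250.2   11. ] rot [ 3.141e+00 -1.000e-03  0.000e+00] w 85.5 F [0.2 0.1 0.1]
shift [-0.06 -0.01  0.  ] turn [ 0.  -0.1  0. ]
```

View pics/w9.png

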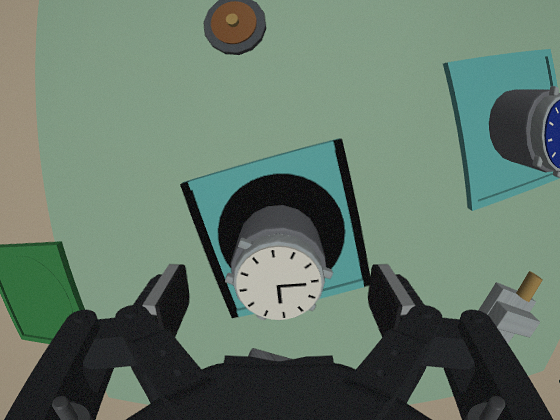

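```bash
python3 -m creep '0 0 0 0 0 0 0.4;0 0 0 0 0 0 1;0 0 0 0 0 0 1;0 0 0 0 0 0 1;0 0 0 0 0 0 1;0 0 0 0 0 0 1;0 0 0 0 0 0 1;0 0 -0.05 0 0 0 1;0 0 -0.15 0 0 0 1;0 0 -0.3 0 0 0 1'; python3 - <<'E'
from h import *
togo(428.3,-23.3,130)
s=ctrl.read_state();im=ctrl.get_image("wrist"); cv2.imwrite("pics/w10.png",im["img"][:,:,::-1])
E
```

```text
clock: 12.32
eef_pos: [467.0, -249.7, 22.3]
tool_rot: [-3.141, 0.001, 0.0]
force: [-0.8, 0.2, -2.0]
width: 40.4
t 12.3 pos [ 467.  -249.7   22.3] rot [-3.141e+00  1.000e-03  0.000e+00] w 40.4 F [-0.8  0.2 -2. ]
shift [-0.97 -5.66 -2.69] turn [-0.   0.1  0. ]
```

View pics/w10.png

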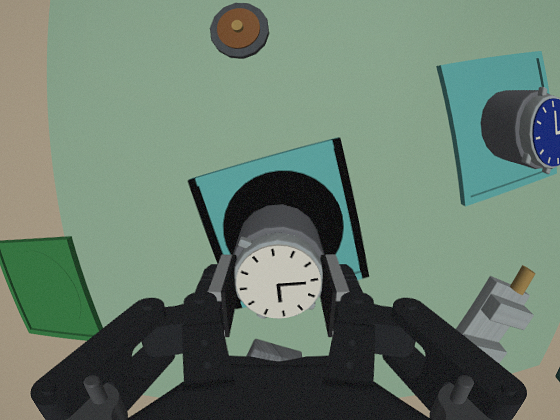

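```bash
python3 -m creep '0 0 -0.5 0 0 0 1;0 0 -1.1 0 0 0 1;0 0 -1.8 0 0 0 1;-0.05 -0.3 -2.4 0 0 0 1;-0.15 -0.9 -2.7 0 0 0 1;-0.27 -1.6 -2.7 0 0 0 1;-0.4 -2.4 -2.7 0 0 0 1;-0.54 -3.2 -2.7 0 0 0 1;-0.67 -4 -2.7 0 0 0 1;-0.8 -4.7 -2.7 0 0 0 1' ; python3 -m creep '-0.08 -0.45 0 0 0 0 1;-0.14 -0.8 0 0 0 0 1;-0.17 -0.95 0.1 0 0 0 1;-0.17 -0.95 0.4 0 0 0 1;-0.17 -0.95 0.8 0 0 0 1;-0.17 -0.95 1.3 0 0 0 1;-0.17 -0.95 1.8 0 0 0 1;-0.17 -0.95 2.1 0 0 0 1;-0.17 -0.95 2.3 0 0 0 1;-0.17 -0.95 2.3 0 0 0 1'; python3 - <<'E'
from h import *
togo(428.3,-23.3,12.8)
E
```

```text
clock: 13.2
eef_pos: [434.7, -59.9, 130.6]
tool_rot: [-3.141, 0.0, 0.001]
force: [1.6, -0.4, -2.5]
width: 40.2
clock: 14.03
eef_pos: [427.9, -24.7, 37.2]
tool_rot: [3.141, 0.002, -0.001]
force: [-0.1, -0.4, -1.1]
width: 40.5
t 14.0 pos [427.9 -24.7  37.2] rot [ 3.141e+00  2.000e-03 -1.000e-03] w 40.5 F [-0.1 -0.4 -1.1]
shift [ 0.01 -0.04  0.61] turn [ 0.   0.1 -0.1]
```

```bash
python3 -m creep '0.01 -0.03 0.12 0 0 0 1;0.01 -0.03 0.25 0 0 0 1;0.01 -0.03 0.37 0 0 0 1;0.01 -0.03 0.47 0 0 0 1;0.01 -0.03 0.54 0 0 0 1;0.01 -0.03 0.58 0 0 0 1;0.01 -0.03 0.58 0 0 0 1;0.01 -0.03 0.58 0 0 0 1'; python3 - <<'E'
from h import *
togo(428.3,-23.3,12)
s=ctrl.read_state();im=ctrl.get_image("wrist"); cv2.imwrite("pics/w11.png",im["img"][:,:,::-1])
E
```

```text
clock: 14.7
eef_pos: [429.1, -22.8, 15.2]
tool_rot: [3.142, 0.0, 0.0]
force: [-0.4, -0.8, -2.3]
width: 40.7
t 14.7 pos [429.1 -22.8  15.2] rot [3.142 0.    0.   ] w 40.7 F [-0.4 -0.8 -2.3]
shift [-0.02  0.01  0.08] turn [0. 0. 0.]
```

View pics/w11.png

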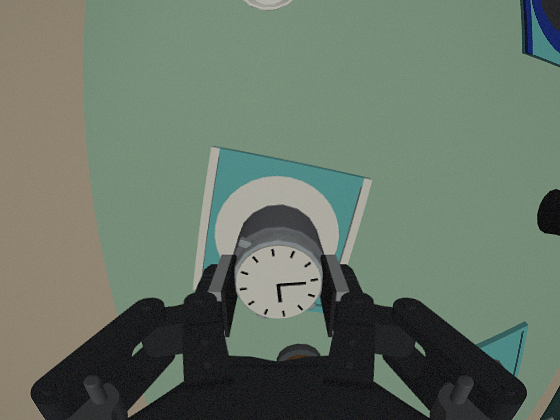

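Over the white pad, 3 mm up.

```bash
python3 -m creep '0 0 0.03 0 0 0 1;0 0 0.06 0 0 0 1;0 0 0.075 0 0 0 1;0 0 0.085 0 0 0 1;0 0 0.085 0 0 0 1;0 0 0.085 0 0 0 1'
```

```text
clock: 15.25
eef_pos: [429.0, -22.8, 11.8]
tool_rot: [-3.142, 0.0, 0.0]
force: [-0.5, 0.4, -1.9]
width: 40.4
```

```bash
python3 -m creep '0 0 0.01 0 0 0 1;0 0 0.02 0 0 0 1;0 0 0.03 0 0 0 1;0 0 0.03 0 0 0 1'; python3 -m creep '0 0 0.02 0 0 0 1;0 0 0.02 0 0 0 1'
```

```text
clock: 15.58
eef_pos: [429.1, -22.8, 11.6]
tool_rot: [-3.141, -0.001, -0.0]
force: [-2.6, 0.2, 13.7]
width: 40.1
clock: 15.75
eef_pos: [429.1, -22.7, 11.5]
tool_rot: [-3.14, -0.002, -0.0]
force: [-4.7, -0.1, 25.6]
width: 40.1
```

```bash
python3 -m creep '0 0 -0.03 0 0 0 1;0 0 -0.04 0 0 0 0.4;0 0 -0.04 0 0 0 0.2;0 0 -0.04 0 0 0 0;0 0 -0.04 0 0 0 0;0 0 -0.04 0 0 0 0;0 0 -0.04 0 0 0 0'; python3 - <<'E'
from h import *
togo(637,154,130)
s=ctrl.read_state();im=ctrl.get_image("wrist"); cv2.imwrite("pics/w12.png",im["img"][:,:,::-1])
E
```

```text
clock: 16.33
eef_pos: [429.0, -22.8, 11.2]
tool_rot: [3.142, 0.0, 0.0]
force: [0.2, 0.1, 0.3]
width: 85.6
t 16.3 pos [429.  -22.8  11.2] rot [3.142 0.    0.   ] w 85.6 F [0.2 0.1 0.3]
shift [ 5.2  -4.42 -2.97] turn [0. 0. 0.]
```

View pics/w12.png

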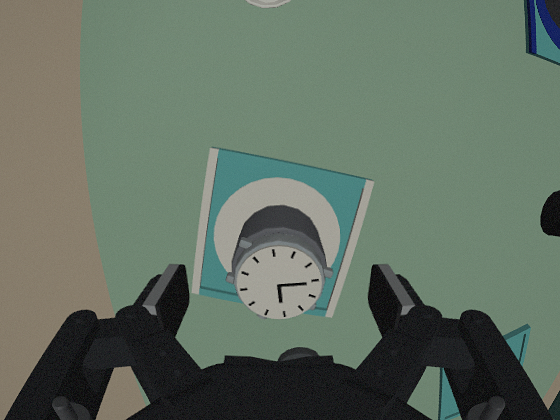

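White stands on its pad. Next: black.

```bash
python3 -m creep '0 0 -0.5 0 0 0 0;0 0 -1.2 0 0 0 0;0 0 -2 0 0 0 0;0.3 -0.2 -2.8 0 0 0 0;0.9 -0.8 -3 0 0 0 0;1.6 -1.4 -3 0 0 0 0;2.3 -2 -3 0 0 0 0;3 -2.6 -3 0 0 0 0;3.7 -3.2 -3 0 0 0 0;4.4 -3.8 -3 0 0 0 0'; python3 -m creep '0.5 -0.4 0 0 0 0 0;0.75 -0.58 0 0 0 0 0;0.8 -0.62 0 0 0 0 0;0.8 -0.62 0 0 0 0 0;0.8 -0.62 0 0 0 0 0'; python3 - <<'E'
from h import *
togo(637,154,11)
s=ctrl.read_state();im=ctrl.get_image("wrist"); cv2.imwrite("pics/w13.png",im["img"][:,:,::-1])
E
```

```text
clock: 17.22
eef_pos: [605.7, 130.9, 131.2]
tool_rot: [-3.142, 0.001, 0.001]
force: [0.4, -0.4, 0.1]
width: 85.2
clock: 17.63
eef_pos: [635.9, 152.7, 131.1]
tool_rot: [3.141, 0.002, -0.001]
force: [-0.5, 0.5, 0.0]
width: 85.9
t 17.6 pos [635.9 152.7 131.1] rot [ 3.141e+00  2.000e-03 -1.000e-03] w 85.9 F [-0.5  0.5  0. ]
shift [ 0.03 -0.03  3.  ] turn [ 0.   0.1 -0.1]
```

View pics/w13.png

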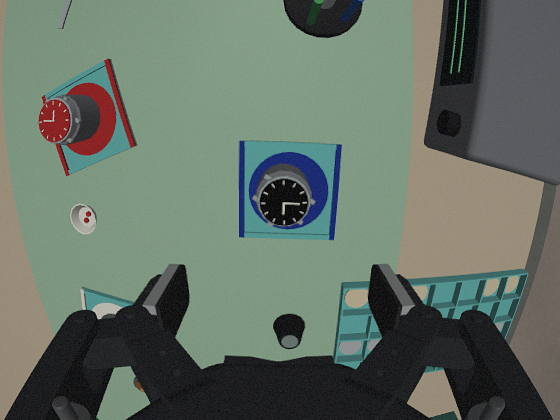

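```bash
python3 - <<'E'
from h import *
s=ctrl.read_state();im=ctrl.get_image("wrist");f=lambda p,z:wplane(im,p,z,s).mean(0).round(1)
print(f([[285,202]],54),f([[239,141],[341,145],[334,239],[239,237]],7),"red",f([[55,119]],54),f([[42,97],[108,60],[136,147],[66,175]],7)); togo(637,154,11)
E
```

```text
[641.4 156.4  54. ] [645.6 152.5   7. ] red [437.1 234.6  54. ] [439.4 230.9   7. ]
t 17.7 pos [636.1 152.6 131.5] rot [ 3.141e+00  1.000e-03 -2.000e-03] w 85.7 F [-0.6 -0.2 -1. ]
shift [ 0.03 -0.04  3.01] turn [ 0.   0.1 -0.1]
```

```bash
python3 -m creep '0.06 -0.05 0.6 0 0 0 0;0.06 -0.05 1.2 0 0 0 0;0.06 -0.05 1.8 0 0 0 0;0.06 -0.05 2.3 0 0 0 0;0.06 -0.05 2.65 0 0 0 0;0.06 -0.05 2.9 0 0 0 0;0.06 -0.05 3 0 0 0 0;0.06 -0.05 3 0 0 0 0;0.06 -0.05 3 0 0 0 0'; python3 - <<'E'
from h import *
s=ctrl.read_state();im=ctrl.get_image("wrist"); cv2.imwrite("pics/w14.png",im["img"][:,:,::-1])
togo(638.5,154.5,11)
E
```

```text
clock: 18.48
eef_pos: [640.1, 155.8, 12.3]
tool_rot: [-3.141, -0.001, -0.0]
force: [0.4, -0.7, -0.4]
width: 85.5
t 18.5 pos [640.4 155.9  12.6] rot [-3.141e+00 -2.000e-03  0.000e+00] w 85.2 F [ 0.9 -0.6  0.2]
shift [-0.05  0.04  0.04] turn [-0.  -0.1  0. ]
```

View pics/w14.png

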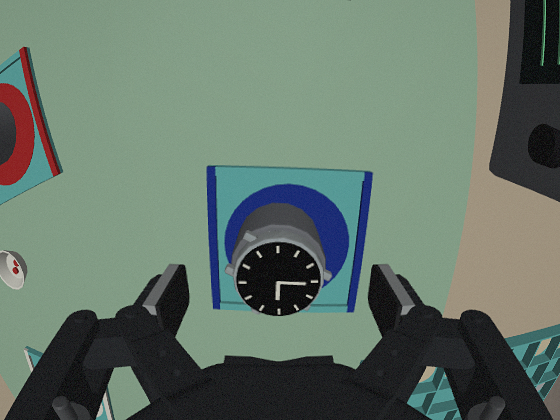

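```bash
python3 -m creep '0 0.02 0.03 0 0 0 0.3;0 0.02 0.03 0 0 0 1;0 0.02 0.03 0 0 0 1;0 0.02 0.03 0 0 0 1;0 0.02 0.03 0 0 0 1;0 0.02 0.03 0 0 0 1;0 0.02 0.03 0 0 0 1;0 0.02 -0.03 0 0 0 1;0 0.02 -0.12 0 0 0 1;0 0.02 -0.3 0 0 0 1'; python3 - <<'E'
from h import *
togo(469,-248,130)
s=ctrl.read_state();im=ctrl.get_image("wrist"); cv2.imwrite("pics/w15.png",im["img"][:,:,::-1])
E
```

```text
clock: 19.37
eef_pos: [638.4, 155.3, 22.7]
tool_rot: [3.141, 0.002, 0.0]
force: [0.3, -0.4, -1.9]
width: 40.4
t 19.4 pos [638.4 155.3  22.7] rot [3.141e+00 2.000e-03 0.000e+00] w 40.4 F [ 0.3 -0.4 -1.9]
shift [-4.24 10.08 -2.67] turn [0.  0.1 0. ]
```

View pics/w15.png

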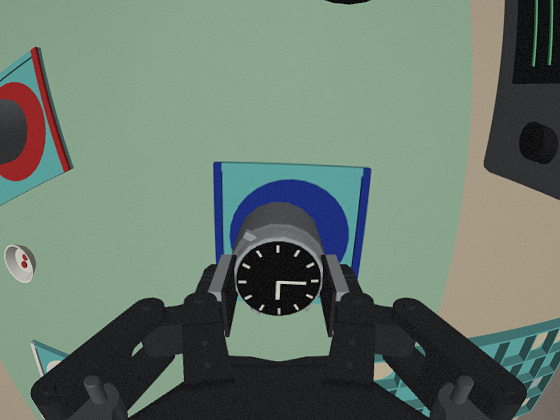

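```bash
python3 -m creep '0 0 -0.5 0 0 0 1;0 0 -1.1 0 0 0 1;0 0 -1.8 0 0 0 1;-0.1 0.3 -2.4 0 0 0 1;-0.4 0.9 -2.7 0 0 0 1;-0.7 1.6 -2.7 0 0 0 1;-1 2.4 -2.7 0 0 0 1;-1.3 3.2 -2.7 0 0 0 1;-1.7 4 -2.7 0 0 0 1;-2 4.8 -2.7 0 0 0 1' ; python3 -m creep '-0.3 0.8 0 0 0 0 1;-0.65 1.6 0 0 0 0 1;-1 2.4 0 0 0 0 1;-1.35 3.2 0 0 0 0 1;-1.7 4 0 0 0 0 1;-2 4.7 0 0 0 0 1;-2.2 5.1 0 0 0 0 1;-2.24 5.28 0 0 0 0 1;-2.24 5.28 0.2 0 0 0 1;-2.24 5.28 0.6 0 0 0 1'; python3 - <<'E'
from h import *
togo(469,-248,40)
E
```

```text
clock: 20.25
eef_pos: [558.0, -38.1, 131.7]
tool_rot: [-3.141, 0.0, 0.0]
force: [0.2, -0.3, -2.9]
width: 40.4
clock: 21.08
eef_pos: [471.8, -247.9, 108.1]
tool_rot: [3.141, -0.004, 0.0]
force: [0.1, 0.3, -2.3]
width: 40.5
t 21.1 pos [ 471.8 -247.9  108.1] rot [ 3.141 -0.004  0.   ] w 40.5 F [ 0.1  0.3 -2.3]
shift [-0.08  0.    1.7 ] turn [ 0.  -0.2  0. ]
```

```bash
python3 -m creep '-0.02 0 0.4 0 0 0 1;-0.03 0 0.9 0 0 0 1;-0.03 0 1.3 0 0 0 1;-0.03 0 1.6 0 0 0 1;-0.03 0 1.85 0 0 0 1;-0.03 0 2.05 0 0 0 1;-0.03 0 2.2 0 0 0 1;-0.03 0 2.28 0 0 0 1;-0.03 0 2.28 0 0 0 1;-0.03 0 2.28 0 0 0 1'; python3 - <<'E'
from h import *
s=ctrl.read_state();im=ctrl.get_image("wrist"); cv2.imwrite("pics/w16.png",im["img"][:,:,::-1])
togo(469,-248,12)
E
```

```text
clock: 21.92
eef_pos: [469.0, -248.1, 16.4]
tool_rot: [3.141, -0.0, 0.0]
force: [0.3, 0.3, -1.6]
width: 40.2
t 22.0 pos [ 469.1 -248.2   16.6] rot [ 3.141e+00 -1.000e-03 -0.000e+00] w 40.3 F [ 0.2 -0.  -0.7]
shift [-0.   -0.01  0.12] turn [ 0. -0. -0.]
```

View pics/w16.png

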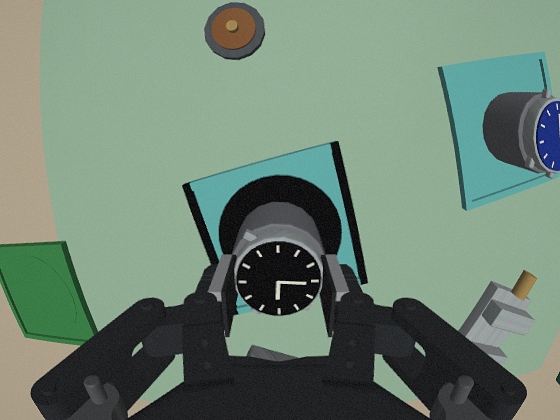

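```bash
python3 -m creep '0 0 0.03 0 0 0 1;0 0 0.06 0 0 0 1;0 0 0.09 0 0 0 1;0 0 0.1 0 0 0 1;0 0 0.11 0 0 0 1;0 0 0.11 0 0 0 1;0 0 0.11 0 0 0 1'; python3 -m creep '0 0 0.01 0 0 0 1;0 0 0.01 0 0 0 1;0 0 0.02 0 0 0 1;0 0 0.02 0 0 0 1'
```

```text
clock: 22.55
eef_pos: [468.7, -248.0, 11.8]
tool_rot: [3.142, 0.0, 0.0]
force: [-0.7, -0.2, -1.7]
width: 40.7
clock: 22.88
eef_pos: [468.7, -248.0, 11.6]
tool_rot: [-3.141, -0.0, -0.0]
force: [-1.6, 1.8, 5.8]
width: 40.2
```

Contact; release.

```bash
python3 -m creep '0 0 -0.01 0 0 0 0.5;0 0 -0.01 0 0 0 0.3;0 0 -0.01 0 0 0 0.1;0 0 -0.01 0 0 0 0;0 0 -0.01 0 0 0 0;0 0 -0.01 0 0 0 0'; python3 - <<'E'
from h import *
togo(622.5,-172.5,130)
s=ctrl.read_state();im=ctrl.get_image("wrist"); cv2.imwrite("pics/w17.png",im["img"][:,:,::-1])
E
```

```text
clock: 23.38
eef_pos: [468.7, -248.1, 11.3]
tool_rot: [3.142, 0.0, 0.0]
force: [-0.7, 0.6, 0.2]
width: 85.6
t 23.4 pos [ 468.7 -248.1   11.3] rot [3.142 0.    0.   ] w 85.6 F [-0.7  0.6  0.2]
shift [ 3.84 -1.89 -2.97] turn [0. 0. 0.]
```

View pics/w17.png

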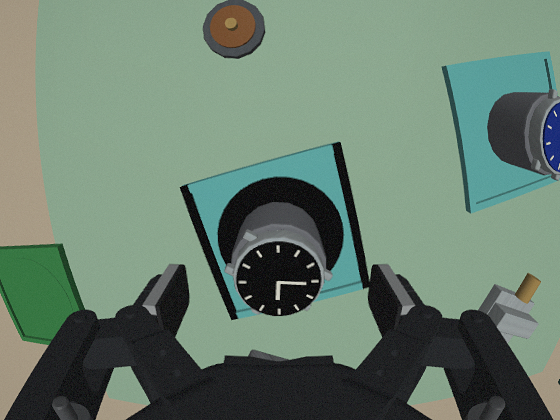

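Black stands on the black pad. Now back to the blue one.

```bash
python3 -m creep '0 0 -0.5 0 0 0 0;0 0 -1.2 0 0 0 0;0 0 -2 0 0 0 0;0.3 -0.15 -2.8 0 0 0 0;1 -0.5 -3 0 0 0 0;1.7 -0.85 -3 0 0 0 0;2.4 -1.2 -3 0 0 0 0;3.1 -1.5 -3 0 0 0 0;3.6 -1.75 -3 0 0 0 0;3.83 -1.88 -3 0 0 0 0'; python3 -m creep '0 0 0 0 0 0 0;0 0 0.4 0 0 0 0;0 0 1 0 0 0 0;0 0 1.6 0 0 0 0;0 0 2.2 0 0 0 0;0 0 2.6 0 0 0 0;0 0 2.85 0 0 0 0;0 0 3 0 0 0 0;0 0 3 0 0 0 0;0 0 3 0 0 0 0'; python3 - <<'E'
from h import *
s=ctrl.read_state();im=ctrl.get_image("wrist"); cv2.imwrite("pics/w18.png",im["img"][:,:,::-1])
togo(622.6,-172.8,11)
E
```

```text
clock: 24.27
eef_pos: [624.9, -169.9, 130.9]
tool_rot: [-3.141, -0.001, 0.004]
force: [-0.1, -0.2, -0.4]
width: 85.1
clock: 25.1
eef_pos: [621.8, -173.7, 12.1]
tool_rot: [3.141, -0.001, -0.001]
force: [-0.0, 0.3, 0.3]
width: 85.2
t 25.1 pos [ 622.3 -173.6   12.5] rot [ 3.141e+00 -1.000e-03 -0.000e+00] w 85.1 F [-0.3  0.4 -0.1]
shift [ 0.01 -0.02  0.04] turn [ 0.  -0.1 -0. ]
```

View pics/w18.png

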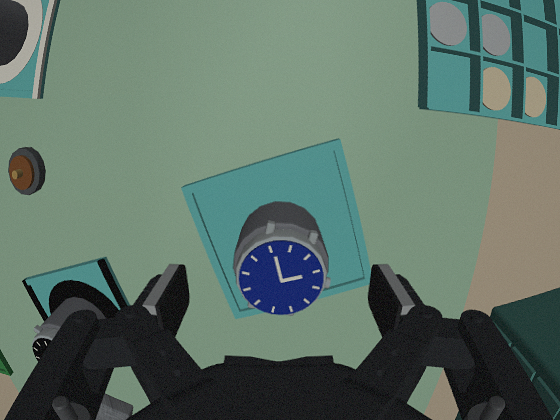

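```bash
python3 -m creep '0 0 0.03 0 0 0 0.3;0 0 0.03 0 0 0 1;0 0 0.03 0 0 0 1;0 0 0.03 0 0 0 1;0 0 0.03 0 0 0 1;0 0 0.03 0 0 0 1;0 0 0.03 0 0 0 1;0 0 -0.03 0 0 0 1;0 0 -0.12 0 0 0 1;0 0 -0.3 0 0 0 1'; python3 - <<'E'
from h import *
togo(644.5,151.3,130)
s=ctrl.read_state();im=ctrl.get_image("wrist"); cv2.imwrite("pics/w19.png",im["img"][:,:,::-1])
E
```

```text
clock: 25.98
eef_pos: [620.9, -172.4, 22.8]
tool_rot: [-3.141, 0.002, 0.0]
force: [0.2, 0.5, -2.2]
width: 40.3
t 26.0 pos [ 620.9 -172.4   22.8] rot [-3.141e+00  2.000e-03  0.000e+00] w 40.3 F [ 0.2  0.5 -2.2]
shift [ 0.58 -8.09 -2.67] turn [-0.   0.1  0. ]
```

View pics/w19.png

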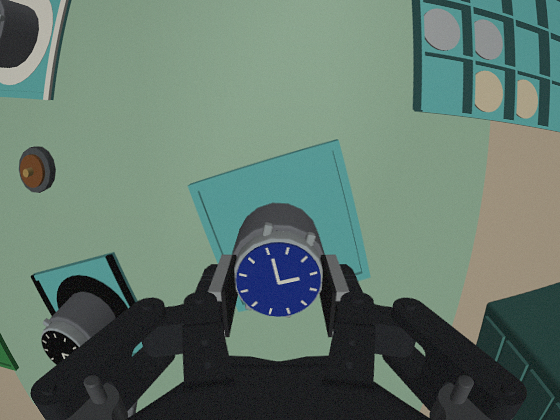

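```bash
python3 -m creep '0 0 -0.5 0 0 0 1;0 0 -1.1 0 0 0 1;0 0 -1.8 0 0 0 1;0 -0.2 -2.5 0 0 0 1;0.05 -0.8 -2.7 0 0 0 1;0.1 -1.5 -2.7 0 0 0 1;0.15 -2.3 -2.7 0 0 0 1;0.2 -3.1 -2.7 0 0 0 1;0.3 -3.9 -2.7 0 0 0 1;0.35 -4.7 -2.7 0 0 0 1' ; python3 -m creep '0.1 -0.8 0 0 0 0 1;0.1 -1.6 0 0 0 0 1;0.15 -2.3 0 0 0 0 1;0.2 -2.9 0 0 0 0 1;0.22 -3.2 0 0 0 0 1;0.24 -3.36 0 0 0 0 1;0.24 -3.36 0 0 0 0 1;0.24 -3.36 0.3 0 0 0 1;0.24 -3.36 0.8 0 0 0 1;0.24 -3.36 0.8 0 0 0 1'; python3 - <<'E'
from h import *
togo(644.5,151,16.5)
s=ctrl.read_state();im=ctrl.get_image("wrist"); cv2.imwrite("pics/w20.png",im["img"][:,:,::-1])
E
```

```text
clock: 26.87
eef_pos: [635.9, 16.8, 131.7]
tool_rot: [-3.141, -0.0, -0.0]
force: [0.5, 0.5, -0.9]
width: 40.5
clock: 27.7
eef_pos: [642.6, 146.6, 95.6]
tool_rot: [3.139, 0.006, -0.003]
force: [-0.9, 0.2, -1.8]
width: 40.3
t 27.7 pos [642.6 146.6  95.6] rot [ 3.139e+00  6.000e-03 -3.000e-03] w 40.3 F [-0.9  0.2 -1.8]
shift [ 0.06 -0.11  1.98] turn [ 0.1  0.4 -0.2]
```

View pics/w20.png

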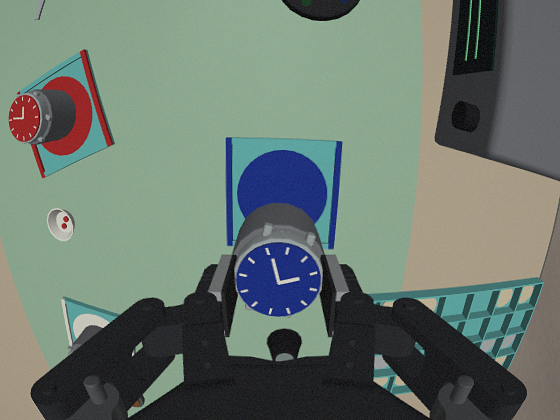

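```bash
python3 -m creep '0 0 0 0 0 0 1;0 0 0.3 0 0 0 1;0 0 0.7 0 0 0 1;0 0 1.1 0 0 0 1;0 0 1.4 0 0 0 1;0 0 1.65 0 0 0 1;0 0 1.8 0 0 0 1;0 0 1.85 0 0 0 1;0 0 1.85 0 0 0 1;0 0 1.85 0 0 0 1'; python3 - <<'E'
from h import *
togo(644.5,151,12)
s=ctrl.read_state();im=ctrl.get_image("wrist"); cv2.imwrite("pics/w21.png",im["img"][:,:,::-1])
E
```

```text
clock: 28.58
eef_pos: [646.0, 149.5, 26.0]
tool_rot: [-3.142, -0.001, 0.0]
force: [0.6, -0.2, -1.5]
width: 40.3
t 28.6 pos [646.  149.5  26. ] rot [-3.142e+00 -1.000e-03  0.000e+00] w 40.3 F [ 0.6 -0.2 -1.5]
shift [-0.04 -0.04  0.35] turn [-0.  -0.1  0. ]
```

View pics/w21.png

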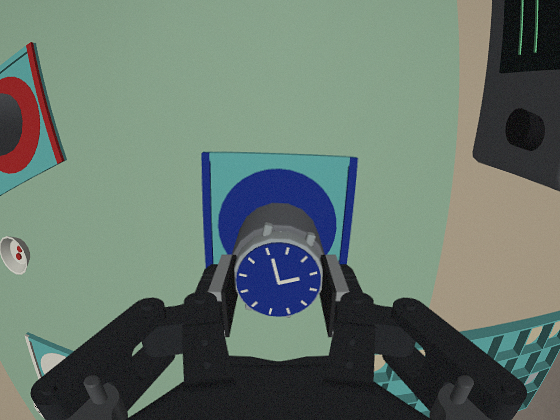

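```bash
python3 -m creep '-0.01 -0.04 0.08 0 0 0 1;-0.02 -0.05 0.16 0 0 0 1;-0.02 -0.05 0.23 0 0 0 1;-0.02 -0.05 0.29 0 0 0 1;-0.02 -0.05 0.32 0 0 0 1;-0.02 -0.05 0.34 0 0 0 1;-0.02 -0.05 0.34 0 0 0 1;-0.02 -0.05 0.34 0 0 0 1'; python3 -m creep '0 0 0.01 0 0 0 1;0 0 0.01 0 0 0 1;0 0 0.01 0 0 0 1'
```

```text
clock: 29.3
eef_pos: [644.8, 151.5, 11.8]
tool_rot: [3.142, -0.0, 0.0]
force: [0.8, -0.4, -0.9]
width: 40.2
clock: 29.55
eef_pos: [644.8, 151.6, 11.7]
tool_rot: [-3.141, -0.0, 0.0]
force: [-1.0, -0.3, 2.7]
width: 40.4
```

Touching; release.

```bash
python3 -m creep '0 0 0 0 0 0 0.5;0 0 0 0 0 0 0.3;0 0 0 0 0 0 0.1;0 0 0 0 0 0 0;0 0 0 0 0 0 0;0 0 0 0 0 0 0'; python3 -m creep '0 0 -0.4 0 0 0 0;0 0 -1.1 0 0 0 0;0 0 -2 0 0 0 0;0 0 -3 0 0 0 0;-1 2.3 -3.5 0 0 0 0;-1 3 -3.5 0 0 0 0;-1 3 -3.5 0 0 0 0;-1 3 -3.5 0 0 0 0;-1 3 -3.5 0 0 0 0'; python3 - <<'E'
from h import *
im={n:ctrl.get_image(n) for n in ["wrist","top","side"]}
a=im["top"]["img"][120:280,140:440]; cv2.imwrite("pics/tf.png",cv2.resize(np.ascontiguousarray(a[:,:,::-1]),None,fx=2.3,fy=2.3,interpolation=2))
a=im["side"]["img"][100:360,160:460]; cv2.imwrite("pics/sf.png",cv2.resize(np.ascontiguousarray(a[:,:,::-1]),None,fx=2.3,fy=2.3,interpolation=2))
cv2.imwrite("pics/wf.png",im["wrist"]["img"][:,:,::-1]);togo(0,0,0)
E
```

```text
clock: 30.05
eef_pos: [644.7, 151.6, 11.4]
tool_rot: [3.142, -0.0, 0.0]
force: [0.6, 0.2, -0.5]
width: 85.3
clock: 30.8
eef_pos: [604.3, 27.3, 152.8]
tool_rot: [3.14, -0.001, -0.007]
force: [0.9, 0.2, 0.0]
width: 85.3
t 30.9 pos [604.9  33.4 151. ] rot [-3.14e+00  0.00e+00  2.00e-03] w 85.3 F [ 1.   0.2 -0.6]
shift [-15.12   0.81   3.78] turn [-0.1  0.   0.1]
```

View pics/tf.png

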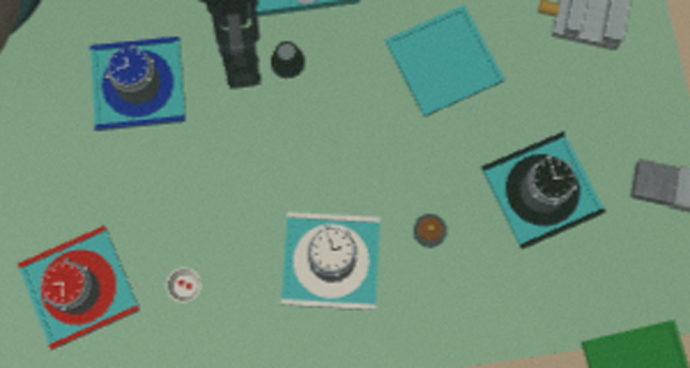

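View pics/sf.png

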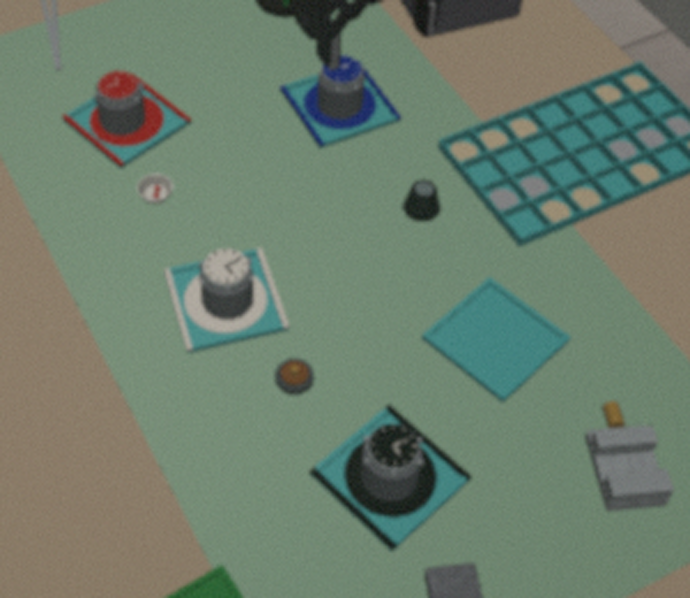

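View pics/wf.png

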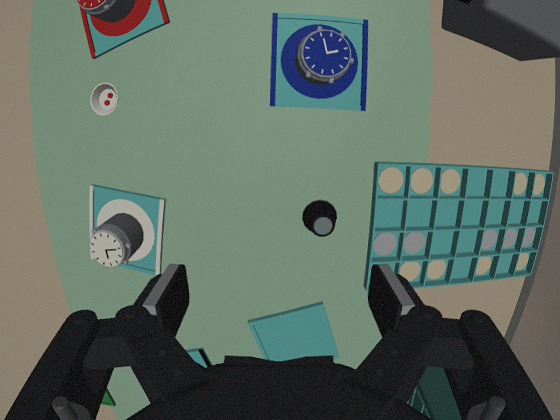

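```bash
python3 - <<'E'
from h import *
t={"red":(437.5,229.3),"blue":(644.5,151.3),"white":(428,-22.8),"black":(469,-247.5)}
D={"top":({"blue":(130,68),"red":(65,284),"white":(332,247),"black":(553,181)},(140,120)),"side":({"blue":(341,70),"red":(118,84),"white":(226,266),"black":(394,446)},(160,100))}
for c,(d,o) in D.items():
    im=ctrl.get_image(c)
    for k,p in d.items():
        P=onplane(im,np.array(p)/2.3+np.array(o)-.3,54)[0,:2]; print(c,k,P.round(1),"off",np.hypot(*(P-t[k])).round(1))
togo(604,31,150)
E
```

```text
top blue [639.3 149.4] off 5.5
top red [430.8 230.7] off 6.8
top white [430.  -24.6] off 2.7
top black [ 463.9 -245.8] off 5.4
side blue [642.9 150.4] off 1.9
side red [434.1 233.9] off 5.7
side white [429.5 -23.9] off 1.9
side black [ 469.  -247.6] off 0.1
t 31.1 pos [604.8  33.7 150.8] rot [-3.141e+00  1.000e-03  3.000e-03] w 85.6 F [ 0.4 -0.2 -0.1]
shift [-0.02  0.07  0.02] turn [-0.   0.   0.2]
```

All are within 7 mm of their pads, the arm is clear and the spare tray is empty, so I'm handing in.

```bash
python3 -c "
from cell import ctrl
print(ctrl.finish_job())"
```

```text
the job is handed in; nothing more can be done
None
```

I handed the job in at about 31 s of the 128 s allowed. It reports no verdict. In my last pictures every watch stood upright on the pad of its own colour.

**What I did:** Three watches were on the wrong trays: blue on white, white on black and black on blue. I parked the blue watch in the plain tray and let go. I then moved white to its tray, black to its tray, and blue from the plain tray to its own. Each was lowered until the wrist force showed contact, then released. The red watch already stood on its pad, so I left it.

**Last checks:**
- **Distance from the pad centre (limit 15 mm):**

| Watch | Top camera | Side camera |
|---|---|---|
| Red | 6.8 mm | 5.7 mm |
| Blue | 5.5 mm | 1.9 mm |
| White | 2.7 mm | 1.9 mm |
| Black | 5.4 mm | 0.1 mm |

- **The rest of the bench:** the plain tray was empty and the loupe looked unmoved. The open gripper hung clear at 150 mm.

**Disagreements:**
- **Grip reading:** the gripper showed about 40 mm on the 48 mm holders throughout. Each hold was still firm, as I saw in the wrist pictures after every lift.
- **Camera offset:** the two cameras differed by up to about 5 mm.
- **White set-down:** I pressed the white watch down harder than the others, with up to 26 N on the wrist before release.

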